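# Bring the kitchen radio back: last cell in, tuner knob on, press and hold

### The arm

A 6-joint arm with a two-finger parallel gripper is mounted at the origin on the work surface. World frame = base frame: x ahead of the robot, y to its left, z up, the work surface at z = 0. Lengths are in mm, angles in rad, forces in N, time in s.
With the tool pointing down it reaches from about 275 to 750 mm from the base axis. Payload 10.2 kg.
Tool frame: the origin (TCP) lies midway between the tips of the shut fingers; the grasp point (between the pads) lies 19 mm behind it (ctrl.grip_depth is the distance from the TCP to the grasp point, in mm); y points along the fingers, x is the direction in which the jaws open and shut, and the axes are right-handed (so a half turn about y gives the same grasp; the last joint's range is limited). The gripper opens to 85 mm and grips with 20 to 120 N. Pads are 22 mm wide; open, the fingers measure 114 mm over their backs; the gripper's body (76 mm by 85 mm) begins 54 mm behind the grasp point. The pads swing forward as they close: fully open they stand 13 mm farther back than shut.
Start: joints at [-1.354, 0.313, 1.498, -0, 1.331, -0.223], TCP at [223.512, -475.051, 231.294] pointing down, gripper open.
Joint ranges: [-2.94, 2.94], [-0.97, 2.17], [0.19, 2.56], [-1.23, 4.37], [0.02, 3.11], [-2.88, 2.88]. Speed limits (rad/s): [2.39, 2.39, 3.01, 3.14, 3.14, 3.14].

### API

Orientations are given as a unit quaternion [w, x, y, z].
In Python, from rig import ctrl gives the robot as it stands. The module is installed in compiled form; this text tells all that it offers.
- The arm moves only by the tool drive_tool, never from a script. Its arguments are lists of equal length, an entry for each row: "gripper": the closure, from 0 (fully open) to 1 (shut); "offset": the shift along the tool's x, y, z in m, a list of three; "turn": the turn about the tool's y in degrees. In form: {"gripper": [gripper, ...], "offset": [[tx, ty, tz], ...], "turn": [turn, ...]}. A call has 1 to 20 rows; each row shifts and turns the commanded pose from where the row before left it, along the tool's axes as they then stand; what a row does not reach is not made up. A row lasts 1/12 s, in which the tool goes at most 41.7 mm and 7.16 degrees, less where a joint would pass 70% of its speed; a pose out of reach is approached as far as the arm can. A call is refused whole if a number of a shift passes 0.0417 or a number of a turn 7.16, either way. A call with a gripper value outside its range is refused whole. The fingers move at their own pace and stop on an object; "force" is the grip in N (left out, the last holds). Time passes only in rows, so rows that do not move let the fingers close. It gives the time, the measured TCP pose, the force and the opening at its end, in the units of the state.
- ctrl.sense(): the state, without advancing time (a new reading comes with each control period).
- ctrl.capture(name): name is "scene" or "side" or "wrist"; returns (picture, depth): 480x640x3 uint8, red, green, blue; 480x640 float32, mm along the optical axis (not along the pixel's ray), 0 where there is no reading.
- ctrl.camera_params(name): a dict with "fovy" (degrees; the focal length in pixels is half the picture's height over the tangent of half this angle, whatever the lens; pixels are square), "cx", "cy" (the principal point, pixels), "view" (4x4, takes a point from world to camera coordinates); the wrist camera has in their place "tool_from_camera" (4x4, takes a point from camera to tool coordinates, whose origin is the TCP and whose axes are the tool frame's). Camera axes: x right, y down, z forward; pixel columns grow to the right and rows downward; lengths in mm; the calibration is good to about 2 mm. A picture is of the moment at which its call begins: read the wrist's pose just before it. camera_params takes no time and is no camera call.
- ctrl.finish_job(): hands the job in, once; it reports no verdict.
Trained networks look in the newest picture that a camera, given by its name, has taken for a name from the list of things; names that differ only in an ending like _2 or _b are one class to them, and where a whole thing is asked for, a point or a joint stands for the part that bears it (a point fixed in the world has none). Each returns a list of dicts, best first, with "score" (0 to 1); they miss things now and then, are a little off and sometimes report something else, mostly with a low value. They report only what shows in the picture. A call takes as long as a camera call. They do not tell look-alikes from the thing itself.
- ctrl.boxes_of(camera, query): "centre" ([x, y, z] in mm, in the coordinates of the camera as it stood for that picture, good to about 4 mm: the middle of the surface that is visible of it).
- ctrl.regions_of(camera, query): "mask" (480x640 bool, what is visible of it).
- ctrl.pinpoint(camera, query): "centre" ([x, y, z] in mm, in the coordinates of the camera as it stood for that picture, good to about 4 mm: a listed point, or the origin of a listed thing).
The state is a dict: "time_s": time; "joints": joint angles; "dq": joint speeds; "tau": joint torques, N m; "eef_pos": TCP position; "ee_rot": TCP orientation; "force": force on the tool from outside, world axes, zero at the start; "wrist_torque": the same for the moment, N m; "grip_width": opening from 0.0 (shut) to 1.0 (fully open).
Only numpy, scipy, OpenCV 4.12 (cv2) and the standard library are available. Lean on these libraries where they do the work, as an engineer would, in place of code of your own. Each camera call takes 0.05 s, during which the arm holds its last target.

### The job

The radio on the breakfast bar needs its last battery cell and its knob: first stand the loose blue cell upright in the empty battery bay, right down on the bay floor, and let go of it. Then turn the loose cream knob so that its D-shaped bore matches the radio's D-shaft, push it fully home on the shaft, and press it in to switch on: finish while still holding the knob pressed all the way in, without letting go. Leave the two cells already fitted, the jar, the mug and the glass containers where they are.

Things in the scene. Friction and masses are not known exactly. Their poses are not given: they have to be found in the camera images.
- cell_mid (a point): centre of the loose battery cell standing on the worktop: upright blue cylinder with a cream band near the top, diameter 34, height 61, half-height 30.5; lower 4 mm of its side tapers to diameter 26; 140 g nominal. z axis up along the cell. Round, so it may be gripped from any side.
- radio: fixed sage-green table radio, 160 (x) x 240 (y) x 85 high, origin at centre of its underside, z up; top face at 85 with three battery bays in a row along x near its +y end (y = +55) and the D-shaft near its -y end (y = -60). A knob home on the shaft has its underside 8 above the top face, 2 when pressed in.
- bay_floor (a point): centre of the floor of the EMPTY battery bay, where a brass plate shows. The bay is a square well 38 x 38, 40 deep, open at the radio's top face; a seated cell stands 21 above that face. z up. The three bays stand in a row along this point's x axis, 40 apart, so fitted cells are in the way along x; along y there is room for fingers.
- cell_b_mid (a point): centre of one of the two cells already fitted in the other bays (same size as the loose cell); stays in
- cell_c_mid (a point): centre of the other cell already fitted; stays in
- knob_mid (a point): centre (half-way up) of the loose knob lying right way up on the worktop: cream cylinder, height 32; diameter 38 in the lower 20 mm and 40 in the upper 12 mm; 45 g nominal. In its underside is a D-shaped bore 20 deep, diameter 14, whose flat lies 2.7 from the axis on the +x side. The +x axis is marked by the red pointer line on the top, from the centre to the rim. z up.
- knob_pointer (a point): outer end of the red pointer line on the knob's top face: 18 from the axis along the knob's +x, 32 above its underside
- shaft_tip (a point): centre of the top end of the upright brass D-shaft: diameter 12, flat 1.8 from the axis on its +x side, where a red mark shows on the cream disc round its foot; tip 28 above the radio's top face when out (chamfered). The knob fits when its pointer points along this +x (play about 10 degrees); when home its centre is 4 below this point. Turns stiffly (0.08 N m). z up. Sinks when pressed.
- plunger (a joint): how far the shaft is pressed down into the radio, m: 0 out, 0.006 fully in (hard stop). Spring: 3 N to start, 9 N fully in; it springs back if let go.
- jar: grey ceramic lidded jar, diameter 100, height 150; origin at centre of its underside; leave alone
- mug: white mug, diameter 80, height 95; origin at centre of its underside; leave alone
- glass_low: lower of two stacked glass containers with grey clip lids, each 126 x 166 x 62; origin at centre of its underside; leave alone
- glass_high: upper glass container of the stack; leave alone
Mind the look-alikes: they are no part of the job. Of the things that look like the part that bears knob_mid, take the one that is farthest from the robot's base at the start.

How it is judged:
By the outcome, as a careful person would: the job done as asked, in the order asked, and still so for the second after the job is handed in, while the arm keeps its last pose, push and grip.
It also fails if it takes over 61 s, if anything falls off the work surface, if the arm or the gripper's body presses on something with over 40 N, if the wrist force passes 120 N, or if a joint passes its speed limit or range.

## Working session

There is one attempt and no reset: what is moved stays moved. The work goes in short steps, Python scripts to look and compute and a tool call to move; the robot and the scene stay as the last step left them, time stands still between calls to the robot, and variables do not carry over. Pictures are saved under pics/ and viewed, and the job is handed in when it is done.

Besides the shell and the picture viewer there is one more tool, called after ">>>" by a JSON object that holds its "method" and its "body". drive_tool: Moves the arm, as the interface text tells. Its arguments: {"type":"object","properties":{"gripper":{"type":"array","items":{"type":"number"}},"offset":{"type":"array","items":{"type":"array","items":{"type":"number"}}},"turn":{"type":"array","items":{"type":"number"}},"force":{"type":"number"}},"required":["gripper","offset","turn"]}

```bash
mkdir -p pics; ls
cat > h.py <<'E'
import numpy as np, cv2
from rig import ctrl
from scipy.spatial.transform import Rotation as R
def tool():
    s=ctrl.sense(); q=s['ee_rot']; M=np.eye(4); M[:3,:3]=R.from_quat([q[1],q[2],q[3],q[0]]).as_matrix(); M[:3,3]=s['eef_pos']; return M
def cam(name):
    p=ctrl.camera_params(name)
    if 'view' in p: W=np.linalg.inv(np.array(p['view']))
    else: W=tool()@np.array(p['tool_from_camera'])
    f=240/np.tan(np.radians(p['fovy'])/2)
    return W,f,p.get('cx',319.5),p.get('cy',239.5)
def tw(W,c): return (W@np.append(c,1))[:3]
def pix(C,P):
    W,f,cx,cy=C; c=np.linalg.inv(W)@np.append(P,1); return f*c[0]/c[2]+cx, f*c[1]/c[2]+cy
def unproj(C,u,v,z):
    W,f,cx,cy=C; return tw(W,[(u-cx)/f*z,(v-cy)/f*z,z])
def rayz(C,u,v,h):
    W,f,cx,cy=C; d=W[:3,:3]@np.array([(u-cx)/f,(v-cy)/f,1]); o=W[:3,3]; return o+d*(h-o[2])/d[2]
def save(n,img): cv2.imwrite('pics/'+n,cv2.cvtColor(img,cv2.COLOR_RGB2BGR))
E
python3 - <<'E'
from h import *
np.set_printoptions(precision=1,suppress=True)
s=ctrl.sense(); print(s); print(tool())
for n in ['scene','side','wrist']:
    C=cam(n); img,d=ctrl.capture(n); save(n+'1.png',img); np.save(n+'1d.npy',d)
    print(n,C[1:],C[0][:3,3])
    for q in ['cell_mid','bay_floor','knob_mid','knob_pointer','shaft_tip']+(['radio'] if n!='wrist' else []):
        for r in ctrl.pinpoint(n,q)[:5]:
            P=tw(C[0],r['centre']); print(q,round(r['score'],2),P,np.array(pix(C,P)))
print(ctrl.sense()['time_s'])
E
```

```text
pics
{'time_s': 0.0, 'joints': array([-1.4,  0.3,  1.5,  0. ,  1.3, -0.2]), 'dq': array([-0., -0., -0.,  0.,  0.,  0.]), 'tau': array([  0. , -41.2, -26. ,  -0. ,   0. ,   0. ]), 'eef_pos': array([ 223.4, -474.8,  230.7]), 'ee_rot': array([ 0.6, -0.6,  0.4, -0.4]), 'force': array([ 0.7, -0.9, -0.1]), 'wrist_torque': array([-0., -0.,  0.]), 'grip_width': 0.9979844158654329}
[[   0.4   -0.     0.9  223.4]
 [  -0.9    0.     0.4 -474.8]
 [  -0.    -1.     0.   230.7]
 [   0.     0.     0.     1. ]]
scene (np.float64(462.3945370563809), 319.63868498939735, 241.2768530282626) [1222.1 -450.1  763.1]
cell_mid 0.81 [518.2 189.4  26.5] [407.1 221.6]
knob_mid 0.73 [372.5 329.7  19.6] [416.3 181.4]
knob_mid 0.53 [411.4 244.8  12.9] [399.7 198.2]
knob_mid 0.47 [466.7 324.7  16.7] [435.5 199.9]
knob_pointer 0.78 [383.3 314.2  33.8] [414.9 180.5]
knob_pointer 0.52 [482.8 319.1  30.1] [438.6 199.6]
knob_pointer 0.52 [400.7 243.4  29.1] [397.8 191.6]
shaft_tip 0.51 [ 539.7 -168.7  115.5] [281.2 242.8]
side (np.float64(456.48024115723393), 319.8032870866821, 231.5244070416527) [312.9 531.  873.3]
cell_mid 0.7 [516.7 195.1  30.6] [290.5 350.8]
cell_mid 0.29 [743.1 299.8  60. ] [159.3 343.7]
knob_mid 0.82 [375.7 323.2  19.8] [329.6 448.1]
knob_mid 0.65 [462.6 326.   19.6] [284.5 427.7]
knob_pointer 0.92 [397.3 245.2  31.6] [336.2 399.6]
knob_pointer 0.87 [481.5 315.7  29.3] [277.5 416. ]
knob_pointer 0.83 [380.2 311.3  33.2] [330.2 438.2]
shaft_tip 0.45 [ 546.2 -168.7  113.5] [349.5 196.2]
radio 0.65 [ 552.7 -101.3    3.1] [333.4 245.5]
wrist (np.float64(330.9664296990033), 320.893793775924, 239.680103449586) [ 290.5 -443.8  374.4]
1.0
```

View pics/scene1.png

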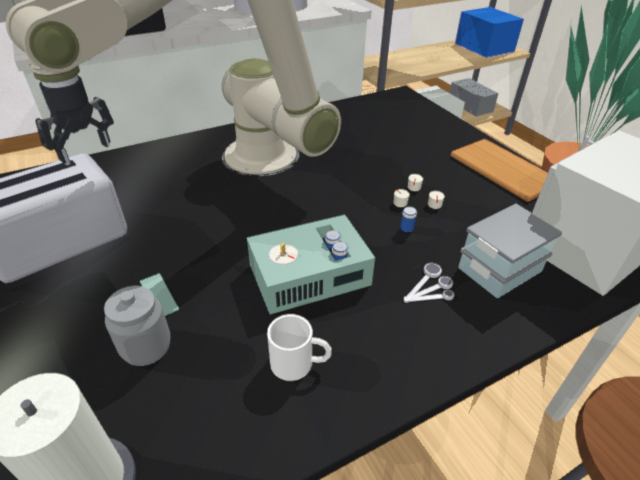

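View pics/side1.png

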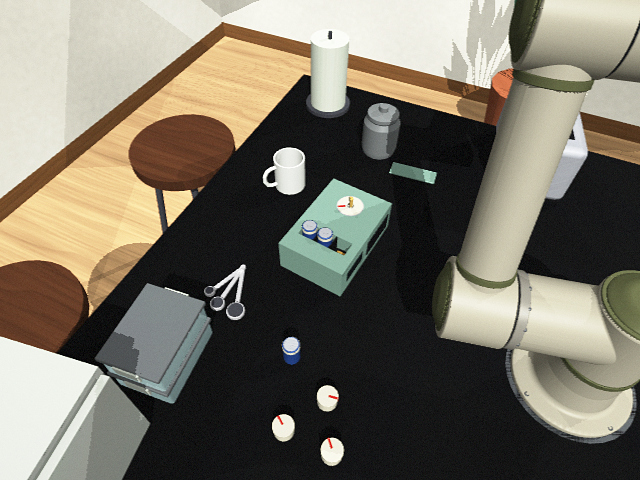

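View pics/wrist1.png

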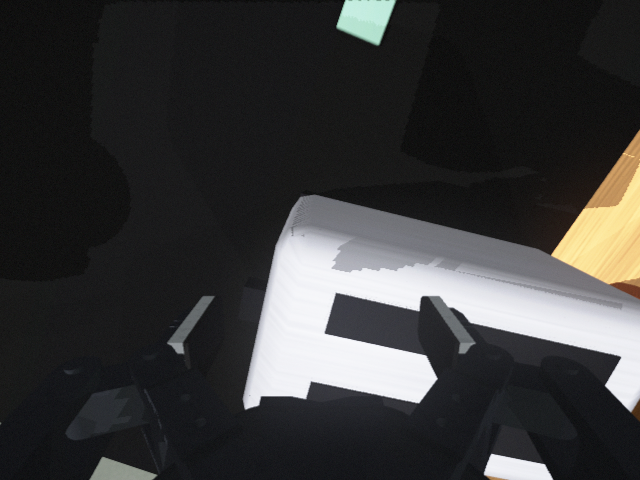

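The scene has three look-alike knobs at about (375,325), (411,245) and (464,325). The last is farthest from the base, at pixel (435,200) in scene and (284,427) in side. Next I'll zoom in and fit the geometry from depth.

```bash
cat > a.py <<'E'
from h import *
np.set_printoptions(precision=1,suppress=True)
def cloud(n,d):
    C=cam(n); v,u=np.mgrid[0:480,0:640]; W,f,cx,cy=C
    P=np.stack([(u-cx)/f*d,(v-cy)/f*d,d],-1)@W[:3,:3].T+W[:3,3]; return P
for n in ['scene','side']:
    img=cv2.cvtColor(cv2.imread(f'pics/{n}1.png'),cv2.COLOR_BGR2RGB); d=np.load(n+'1d.npy'); P=cloud(n,d)
    hsv=cv2.cvtColor(img,cv2.COLOR_RGB2HSV)
    x,y,z=P[...,0],P[...,1],P[...,2]
    near=(d>0)
    m=near&(x>430)&(x<690)&(y>-280)&(y<80)&(abs(z-85)<6)
    print(n,'top z',np.median(z[m]),m.sum(), 'table', np.median(z[near&(x>350)&(x<500)&(y>0)&(y<150)]))
    r=cv2.minAreaRect(P[...,:2][m].astype(np.float32)); print('rect',r)
    # cells tops
    for (cx_,cy_,h,rad,nm) in [(518,192,61,30,'cell'),(465,325,32,30,'knob'),(374,326,32,30,'k2'),(405,245,32,30,'k3')]:
        mm=near&(np.hypot(x-cx_,y-cy_)<rad)&(abs(z-h)<5)
        q=P[...,:2][mm].astype(np.float32); c,rr=cv2.minEnclosingCircle(q); print(nm,mm.sum(),'mean',q.mean(0),'circ',c,rr,'z',np.median(z[mm]))
    mm=near&(x>430)&(x<690)&(y>-280)&(y<80)&(z>100)&(z<125)
    k=cv2.connectedComponentsWithStats(mm.astype(np.uint8))
    for i in range(1,k[0]):
        if k[2][i,4]>15:
            q=P[k[1]==i]; print('high',k[2][i],q.mean(0),q.min(0),q.max(0))
    red=near&((hsv[...,0]<8)|(hsv[...,0]>172))&(hsv[...,1]>130)&(hsv[...,2]>80)&(x>300)&(x<700)&(y>-280)&(y<400)&(z<130)
    k=cv2.connectedComponentsWithStats(red.astype(np.uint8))
    for i in range(1,k[0]):
        if k[2][i,4]>4:
            q=P[k[1]==i]; 
            c=q.mean(0); dd=q[:,:2]-c[:2]; _,_,vt=np.linalg.svd(dd); print('red',k[2][i],c,'dir',np.degrees(np.arctan2(vt[0][1],vt[0][0])), q[np.argmax(dd@vt[0])],q[np.argmin(dd@vt[0])])
    for nm,(u0,v0,u1,v1) in {'radio':(240,210,380,310) if n=='scene' else (270,170,400,300),'knobs':(380,160,460,220) if n=='scene' else (260,370,360,470)}.items():
        cv2.imwrite(f'pics/{n}_{nm}.png',cv2.resize(cv2.cvtColor(img[v0:v1,u0:u1],cv2.COLOR_RGB2BGR),None,fx=5,fy=5,interpolation=cv2.INTER_CUBIC))
E
python3 a.py
```

```text
scene top z 84.92433949265393 5060 table -0.2944036756506989
rect ((549.9747314453125, -107.56729125976562), (241.14166259765625, 166.78363037109375), 83.42021179199219)
cell 97 mean [518.3 190.9] circ (516.6923828125, 191.41224670410156) 18.219682693481445 z 58.77931575110097
knob 115 mean [467.5 322.3] circ (466.05853271484375, 323.0972595214844) 21.973434448242188 z 31.061490597098896
k2 96 mean [373.2 322.8] circ (372.19183349609375, 323.00762939453125) 23.022987365722656 z 31.36003817482259
k3 106 mean [416.5 242. ] circ (415.43621826171875, 243.62570190429688) 20.892623901367188 z 31.498095468962276
high [325 231  16  11 139] [558.4 -55.1 104.3] [540.2 -71.5 100.5] [574.1 -38.4 108.3]
high [280 243   5   8  32] [ 543.1 -168.8  107.7] [ 537.7 -173.7  100.3] [ 548.4 -163.2  114.1]
high [332 242  16  12 147] [598.1 -59.7 104.4] [578.9 -74.8 100.4] [613.5 -42.2 108.4]
side top z 86.04255964380934 5167 table 1.0099485260233223
rect ((550.4367065429688, -106.27662658691406), (245.22360229492188, 162.2858123779297), 83.26293182373047)
cell 238 mean [515.6 196. ] circ (516.179504394531
[... 403 characters left out ...]
 4   8  25] [ 541.3 -164.4  108.9] [ 537.6 -171.2  100.4] [ 547.6 -158.3  116.1]
high [302 220  15  14 160] [594.7 -53.3 105.2] [579.6 -71.2 100.2] [612.1 -38.7 108.9]
high [317 227  16  14 162] [555.1 -48.9 105.3] [539.5 -67.2 100.3] [572.  -33.9 109.3]
red [338 205   7   2  12] [ 559.6 -156.    87.9] dir -146.39182955752807 [ 554.9 -160.5   87.7] [ 566.  -150.6   88.8]
red [329 395  10   5  22] [403.6 241.7  29.3] dir -137.00904427979214 [399.3 228.3  -0.3] [411.6 245.5  34.1]
red [276 415   7  10  21] [474.8 320.1  34. ] dir 148.7243234610126 [467.2 325.3  32.3] [483.6 317.4  31.3]
red [327 437   6  11  21] [378.7 317.5  31.9] dir 130.46730311949162 [373.  324.4  35.5] [387.2 302.5   0.2]
```

```bash
cd pics; python3 -c "
import cv2,numpy as np
a=[cv2.resize(cv2.imread(f),(400,300)) for f in ['scene_radio.png','side_radio.png','scene_knobs.png','side_knobs.png']]
cv2.imwrite('m.png',np.vstack([np.hstack(a[:2]),np.hstack(a[2:])]))"
```

```text
(no output)
```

View pics/m.png

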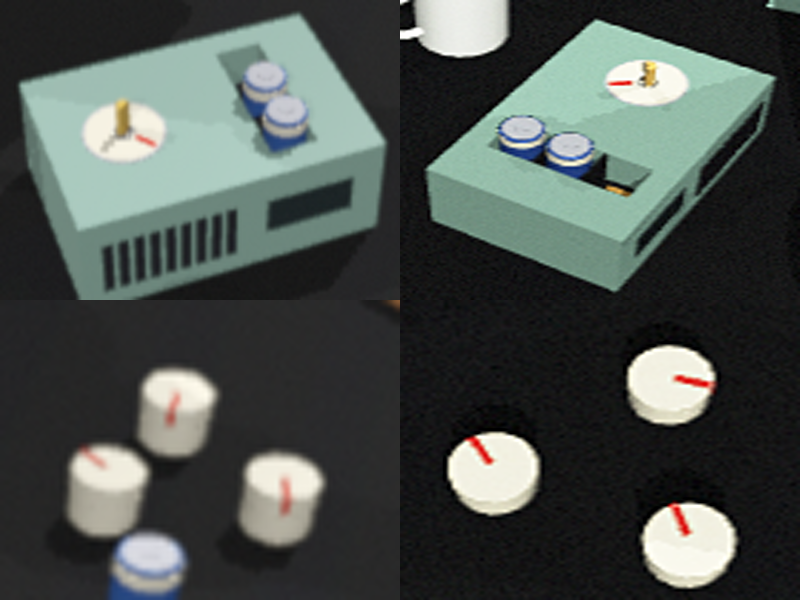

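Run:
```python
from h import *
np.set_printoptions(precision=3,suppress=True)
p=ctrl.camera_params('wrist');print(np.array(p['tool_from_camera']),p['fovy']);print(tool()); print(ctrl.sense()['time_s'])
```

```text
[[   1.      -0.       0.       0.226]
 [  -0.      -0.285    0.958 -143.156]
 [  -0.      -0.958   -0.285   73.962]
 [   0.       0.       0.       1.   ]] 71.89542007512082
[[   0.426    0.       0.905  223.533]
 [  -0.905   -0.       0.426 -475.051]
 [   0.      -1.      -0.     231.305]
 [   0.       0.       0.       1.   ]]
1.0
```

>>> {"method": "drive_tool", "body": {"gripper": [0, 0, 0, 0, 0], "offset": [[0, 0, 0], [0, 0, 0], [0, 0, 0], [0, 0, 0], [0, 0, 0]], "turn": [6.4, 6.4, 6.4, 6.4, 6.4]}}

```text
time_s: 1.42
eef_pos: [223.5, -475.1, 231.3]
ee_rot: [-0.468, 0.468, -0.53, 0.53]
force: [0.9, -0.3, 0.2]
grip_width: 0.998
```

>>> {"method": "drive_tool", "body": {"gripper": [0, 0, 0, 0, 0, 0, 0, 0, 0, 0, 0, 0, 0, 0, 0, 0, 0, 0, 0, 0], "offset": [[-0.035, 0, 0.0106], [-0.035, 0, 0.0106], [-0.035, 0, 0.0106], [-0.035, 0, 0.0106], [-0.035, 0, 0.0106], [-0.035, 0, 0.0106], [-0.035, 0, 0.0106], [-0.035, 0, 0.0106], [-0.035, 0, 0.0106], [-0.035, 0, 0.0106], [-0.035, 0, 0.0106], [-0.035, 0, 0.0106], [-0.035, 0, 0.0106], [-0.035, 0, 0.0106], [-0.035, 0, 0.0106], [-0.035, 0, 0.0106], [-0.035, 0, 0.0106], [-0.035, 0, 0.0106], [-0.035, 0, 0.0106], [-0.032, 0.03, 0.0106]], "turn": [0, 0, 0, 0, 0, 0, 0, 0, 0, 0, 0, 0, 0, 0, 0, 0, 0, 0, 0, 0]}}

```text
time_s: 3.08
eef_pos: [518.0, 192.4, 207.6]
ee_rot: [-0.473, 0.467, -0.527, 0.53]
force: [0.5, -0.3, 1.1]
grip_width: 1.001
```

>>> {"method": "drive_tool", "body": {"gripper": [0, 0], "offset": [[0, 0, 0], [0, 0, 0]], "turn": [0, 0]}}

```text
time_s: 3.25
eef_pos: [514.9, 190.5, 202.0]
ee_rot: [0.469, -0.471, 0.529, -0.528]
force: [-0.2, -0.4, 0.4]
grip_width: 0.999
```

```bash
cat > look.py <<'E'
from h import *
import sys
np.set_printoptions(precision=1,suppress=True)
def look(tag,queries):
    C=cam('wrist'); T=tool(); img,d=ctrl.capture('wrist'); save(tag+'.png',img); np.save(tag+'.npy',d)
    np.save(tag+'_T.npy',T); np.save(tag+'_W.npy',C[0])
    print('tool',T[:3,3],'yaw x',np.degrees(np.arctan2(T[1,0],T[0,0])), 't',ctrl.sense()['time_s'])
    for q in queries:
        for r in ctrl.pinpoint('wrist',q)[:4]:
            P=tw(C[0],r['centre']); print(q,round(r['score'],2),P,np.array(pix(C,P)))
    v,u=np.mgrid[0:480,0:640]; W,f,cx,cy=C
    P=np.stack([(u-cx)/f*d,(v-cy)/f*d,d],-1)@W[:3,:3].T+W[:3,3]; P[d==0]=np.nan
    return C,img,P
def top(P,cx,cy,h,rad):
    x,y,z=P[...,0],P[...,1],P[...,2]
    m=(np.hypot(x-cx,y-cy)<rad)&(abs(z-h)<4); q=P[m][:,:2].astype(np.float32)
    if len(q)<5: print('none'); return
    print('top',m.sum(),'circ',cv2.minEnclosingCircle(q),'mean',q.mean(0),'z',np.median(z[m]))
E
python3 - <<'E'
from look import *
C,img,P=look('w2',['cell_mid','knob_mid','knob_pointer'])
top(P,516,193,61,30); top(P,466,325,32,32)
E
```

```text
tool [514.9 190.5 202. ] yaw x -96.67734926935888 t 3.3
cell_mid 0.56 [517.5 194.9  35.4] [316.3 218.8]
knob_mid 0.81 [468.  324.5  13.6] [202.6 272.5]
knob_mid 0.65 [416.1 248.3  17.1] [279.5 309.5]
knob_mid 0.56 [373.7 329.9  15.8] [215.2 349.2]
knob_mid 0.15 [ 552.7 -106.5    0.9] [612.2 142.4]
knob_pointer 0.84 [387.6 315.8  33.7] [220.3 346.9]
knob_pointer 0.81 [397.5 243.6  33.8] [284.7 332.2]
knob_pointer 0.74 [481.3 318.4  27.3] [201.  264.9]
top 1106 circ ((517.370849609375, 195.44967651367188), 17.1820068359375) mean [518.1 195.2] z 60.23814227469296
top 1134 circ ((466.65899658203125, 327.0738220214844), 20.408153533935547) mean [467.6 326.5] z 32.42951619612484
```

View pics/w2.png

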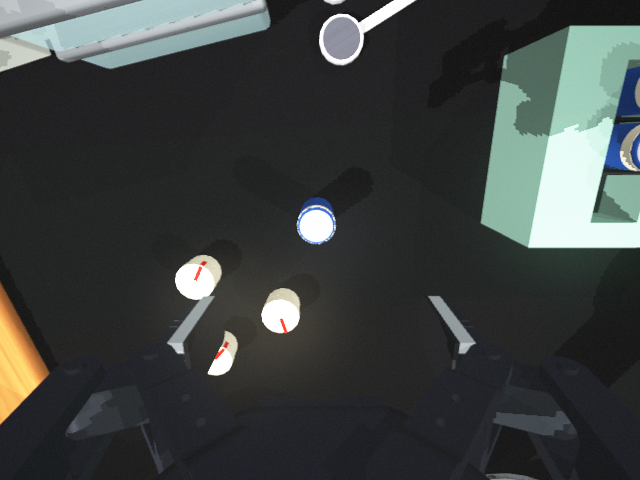

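The wrist view shows the cell at pixel (316,222), centre about (517.3,195.3). I'll descend to a TCP height of 41 and grip its upper part.

>>> {"method": "drive_tool", "body": {"gripper": [0, 0, 0, 0, 0, 0, 0, 0, 0, 0.3, 0.8, 1, 1, 1, 1, 1, 1, 1], "offset": [[-0.005, 0, 0.0018], [0, 0.03, 0], [0, 0.03, 0], [0, 0.03, 0], [0, 0.03, 0], [0, 0.025, 0], [0, 0.016, 0], [0, 0, 0], [0, 0, 0], [0, 0, 0], [0, 0, 0], [0, 0, 0], [0, 0, 0], [0, 0, 0], [0, 0, 0], [0, 0, 0], [0, 0, 0], [0, 0, 0]], "turn": [0, 0, 0, 0, 0, 0, 0, 0, 0, 0, 0, 0, 0, 0, 0, 0, 0, 0], "force": 50}}

```text
time_s: 4.95
eef_pos: [518.4, 194.5, 43.7]
ee_rot: [-0.47, 0.469, -0.528, 0.529]
force: [-1.0, -0.6, 6.6]
grip_width: 0.372
```

Run:
```python
from look import *
C,img,P=look('w3',['cell_mid'])
top(P,517,195,61,25)
print(ctrl.sense())
i,d=ctrl.capture('side'); cv2.imwrite('pics/s3.png',cv2.resize(cv2.cvtColor(i[270:430,220:380],cv2.COLOR_RGB2BGR),None,fx=3,fy=3))
```

```text
tool [518.4 194.5  43.7] yaw x -96.79729727158889 t 5.0
cell_mid 0.94 [521.2 193.9  36.7] [322.3 290.5]
top 4580 circ ((522.8885498046875, 194.34585571289062), 22.233856201171875) mean [519.8 195. ] z 60.35339707437165
{'time_s': 5.05, 'joints': array([0.1, 0.6, 1.6, 0. , 0.9, 1.8]), 'dq': array([-0.,  0.,  0.,  0.,  0., -0.]), 'tau': array([ -0.2, -44.8, -19.3,  -0. ,  -0.3,   0. ]), 'eef_pos': array([518.3, 194.5,  43.7]), 'ee_rot': array([-0.5,  0.5, -0.5,  0.5]), 'force': array([-1. , -0.3,  6.8]), 'wrist_torque': array([ 0.1,  0.2, -0. ]), 'grip_width': 0.3717108443489302}
```

View pics/w3.png

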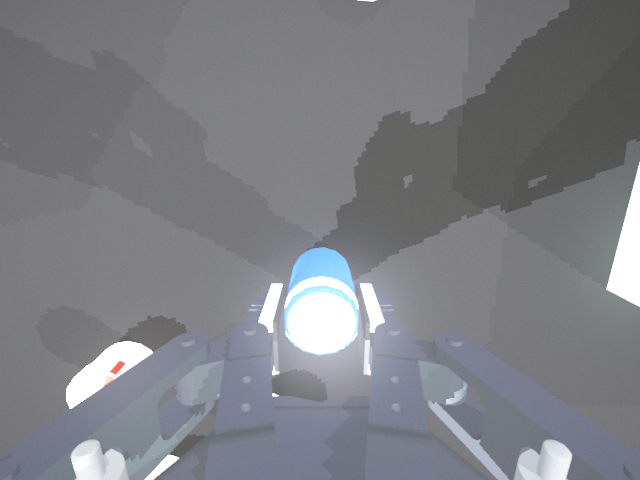

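View pics/s3.png

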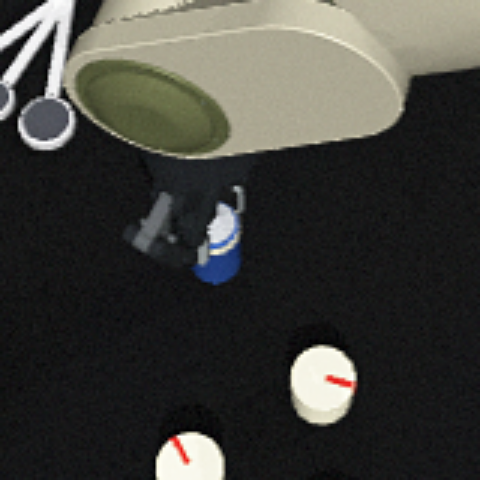

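>>> {"method": "drive_tool", "body": {"gripper": [1, 1, 1, 1, 1, 1, 1, 1, 1, 1, 1, 1, 1, 1, 1, 1, 1], "offset": [[0, -0.01, 0], [0, -0.02, 0], [0, -0.03, 0], [0, -0.03, 0], [0, -0.03, 0], [0, -0.02, 0], [0.02, 0, -0.003], [0.03, 0, -0.005], [0.03, 0, -0.005], [0.03, 0, -0.005], [0.03, 0, -0.005], [0.03, 0, -0.005], [0.03, 0, -0.005], [0.03, 0, -0.005], [0.011, 0, -0.002], [0, 0, 0], [0, 0, 0]], "turn": [0, 0, 0, 0, 0, 0, 0, 0, 0, 0, 0, 0, 0, 0, 0, 0, 0]}}

```text
time_s: 6.52
eef_pos: [449.5, -40.3, 183.1]
ee_rot: [-0.469, 0.469, -0.529, 0.529]
force: [0.4, 0.6, -1.4]
grip_width: 0.369
```

Run:
```python
from look import *
C,img,P=look('w4',['cell_mid','bay_floor','shaft_tip'])
print(ctrl.sense()['force'],ctrl.sense()['grip_width'])
x,y,z=P[...,0],P[...,1],P[...,2]
T=tool(); Q=(P-T[:3,3])@T[:3,:3]
m=(abs(Q[...,0])<22)&(abs(Q[...,2])<25)&(abs(Q[...,1]+17)<4)
print('cell top tool', Q[m].mean(0),Q[m].min(0),Q[m].max(0))
m=(abs(z-85)<4)&(x>430)&(x<690)&(y>-280)&(y<80); print(m.sum(),cv2.minAreaRect(P[m][:,:2].astype(np.float32)),np.median(z[m]))
m=(abs(z-106)<5)&(x>530)&(x<690)&(y>-120)&(y<0);k=cv2.connectedComponentsWithStats(m.astype(np.uint8))
for i in range(1,k[0]):
    if k[2][i,4]>80: q=P[k[1]==i]; print('c',k[2][i],cv2.minEnclosingCircle(q[:,:2].astype(np.float32)),q[:,2].mean())
```

```text
tool [449.5 -40.3 183.1] yaw x -96.8761561456809 t 6.5667
cell_mid 0.74 [449.4 -36.9 177.8] [315.2 298.4]
bay_floor 0.69 [516.9 -45.9  43.7] [318.5 149.4]
shaft_tip 0.84 [ 545.3 -165.1  115.8] [516.  76.]
[ 0.9 -0.4 -1.7] 0.36805782079912674
cell top tool [  0.2 -16.9   1.6] [-22.  -21.  -17.8] [ 22.  -13.   16.3]
63094 ((536.0321044921875, -104.1129150390625), (241.7740936279297, 131.2972869873047), 83.10891723632812) 85.67806368251914
c [ 288    0   59   43 2092] ((596.3976440429688, -55.4837760925293), 17.213407516479492) 105.19337108016445
c [ 291   53   55   61 2639] ((557.1554565429688, -50.830955505371094), 17.304492950439453) 105.20448711832074
```

View pics/w4.png

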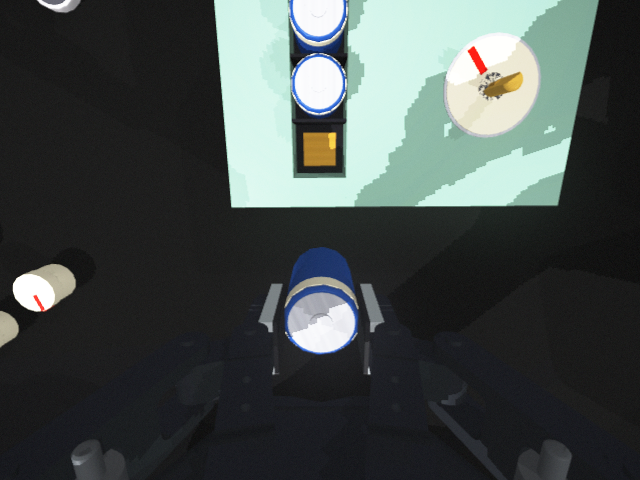

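Run:
```python
from h import *
np.set_printoptions(precision=2,suppress=True)
img=cv2.cvtColor(cv2.imread('pics/w4.png'),cv2.COLOR_BGR2RGB); T=np.load('w4_T.npy'); W=np.load('w4_W.npy'); C=(W,)+cam('wrist')[1:]
def tl(P): return T[:3,:3].T@(P-T[:3,3])
hsv=cv2.cvtColor(img,cv2.COLOR_RGB2HSV)
m=((hsv[...,0]>10)&(hsv[...,0]<28)&(hsv[...,1]>150)&(hsv[...,2]>60)); m[:110]=0;m[190:]=0;m[:,:280]=0;m[:,360:]=0
ys,xs=np.where(m); print('plate px',xs.min(),xs.max(),ys.min(),ys.max())
c=((xs.min()+xs.max())/2,(ys.min()+ys.max())/2); P=rayz(C,*c,45); print('plate centre',P,tl(P))
print([tl(rayz(C,u,v,45)) for u,v in [(xs.min(),ys.min()),(xs.max(),ys.max())]])
g=cv2.resize(img[110:190,280:360],None,fx=7,fy=7,interpolation=cv2.INTER_NEAREST); save('z4.png',g)
b=cv2.resize(img[270:370,270:370],None,fx=5,fy=5,interpolation=cv2.INTER_NEAREST); save('z4b.png',b)
```

```text
plate px 303 335 132 165
plate centre [517.52 -46.46  45.  ] [ -1.98 138.13  68.16]
[array([-14.89, 138.14,  81.02]), array([ 11.29, 138.12,  54.93])]
```

View pics/z4.png

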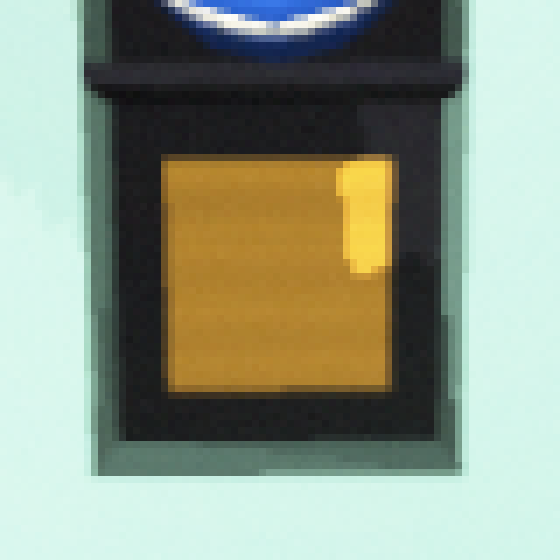

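View pics/z4b.png

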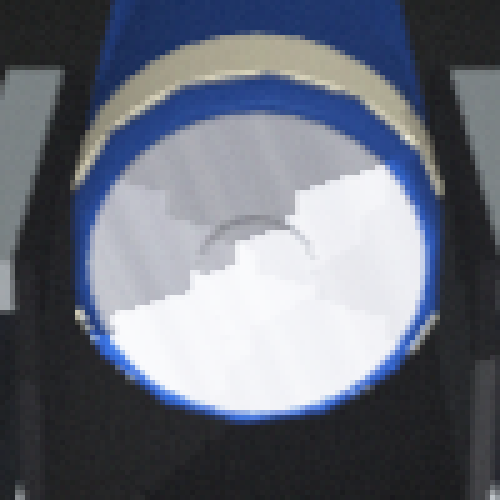

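Run:
```python
from h import *
np.set_printoptions(precision=2,suppress=True)
T=np.load('w4_T.npy'); W=np.load('w4_W.npy'); C=(W,)+cam('wrist')[1:]
def tl(P): return T[:3,:3].T@(P-T[:3,3])
for h in (199.4,200.4): 
  for p in [(321.5,320),(321.5,354.5),(285.2,323),(358,323),(321,285)]: print(p,tl(rayz(C,*p,h)))
for p in [(293.1,177.5),(346.1,177.5),(319.6,177.7)]: print('rim',tl(rayz(C,*p,85)))
```

```text
(321.5, 320) [ -0.24 -16.31   0.02]
(321.5, 354.5) [ -0.23 -16.32 -17.27]
(285.2, 323) [-15.93 -16.31  -1.43]
(358, 323) [ 15.54 -16.31  -1.44]
(321, 285) [ -0.45 -16.3   16.42]
(321.5, 320) [ -0.24 -17.31   0.6 ]
(321.5, 354.5) [ -0.24 -17.32 -16.55]
(285.2, 323) [-15.81 -17.31  -0.84]
(358, 323) [ 15.41 -17.31  -0.85]
(321, 285) [ -0.45 -17.3   16.88]
rim [-20.47  98.12  48.83]
rim [17.71 98.11 48.82]
rim [-1.38 98.12 48.68]
```

>>> {"method": "drive_tool", "body": {"gripper": [1, 1, 1, 1, 1, 1, 1, 1], "offset": [[-0.0013, 0, 0.018], [0, 0, 0.025], [0, 0, 0.025], [0, 0, 0], [0, 0.025, 0], [0, 0.02, 0], [0, 0, 0], [0, 0, 0]], "turn": [0, 0, 0, 0, 0, 0, 0, 0]}}

```text
time_s: 7.38
eef_pos: [516.9, -46.3, 137.4]
ee_rot: [0.469, -0.47, 0.529, -0.528]
force: [0.1, 0.4, -1.4]
grip_width: 0.369
```

Run:
```python
from look import *
C,img,P=look('w5',[])
i,d=ctrl.capture('side'); i2,d2=ctrl.capture('scene')
a=cv2.resize(i[170:290,270:400],(400,370)); b=cv2.resize(i2[200:310,260:390],(400,340)); 
b=cv2.copyMakeBorder(b,0,30,0,0,cv2.BORDER_CONSTANT); save('s5.png',np.hstack([a,b]))
```

```text
tool [516.9 -46.3 137.4] yaw x -96.75110389783791 t 7.4333
```

View pics/s5.png

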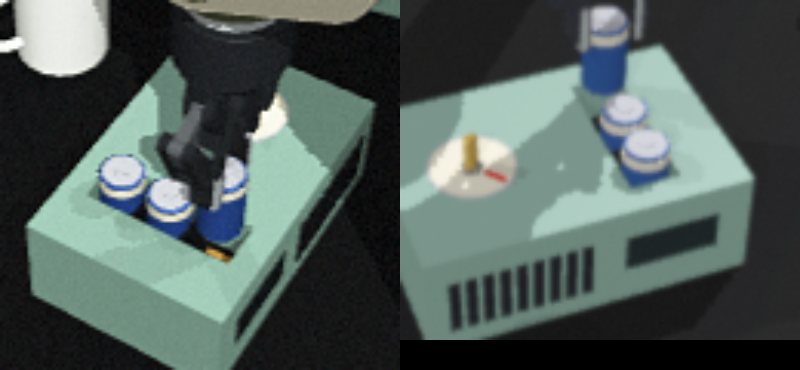

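View pics/w5.png

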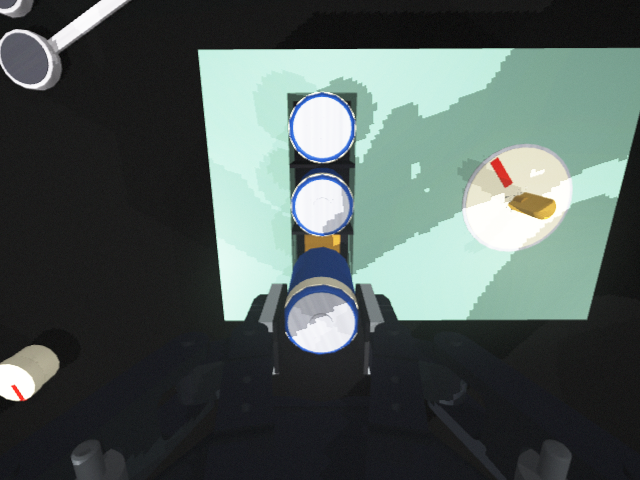

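The cell is aligned over the bay, with about 94 under its bottom and the brass plate visible just ahead of it. I'll descend slowly.

>>> {"method": "drive_tool", "body": {"gripper": [1, 1, 1, 1, 1, 1], "offset": [[0, 0.005, 0], [0, 0.005, 0], [0, 0.005, 0], [0, 0.005, 0], [0, 0.005, 0], [0, 0, 0]], "turn": [0, 0, 0, 0, 0, 0]}}

```text
time_s: 8.03
eef_pos: [516.7, -46.9, 111.4]
ee_rot: [0.469, -0.47, 0.529, -0.528]
force: [0.3, 0.7, -1.4]
grip_width: 0.372
```

>>> {"method": "drive_tool", "body": {"gripper": [1, 1, 1, 1, 1, 1], "offset": [[0, 0.006, 0], [0, 0.006, 0], [0, 0.006, 0], [0, 0.003, 0], [0, 0, 0], [0, 0, 0]], "turn": [0, 0, 0, 0, 0, 0]}}

```text
time_s: 8.53
eef_pos: [517.2, -47.0, 91.5]
ee_rot: [0.469, -0.47, 0.529, -0.529]
force: [-0.2, -0.0, -0.9]
grip_width: 0.373
```

>>> {"method": "drive_tool", "body": {"gripper": [1, 1, 1, 1, 1], "offset": [[0, 0.001, 0], [0, 0.001, 0], [0, 0.001, 0], [0, 0, 0], [0, 0, 0]], "turn": [0, 0, 0, 0, 0]}}

```text
time_s: 8.95
eef_pos: [517.4, -47.0, 88.7]
ee_rot: [-0.47, 0.469, -0.529, 0.529]
force: [0.5, 0.6, -0.6]
grip_width: 0.366
```

>>> {"method": "drive_tool", "body": {"gripper": [1, 1, 1, 1], "offset": [[0, 0.001, 0], [0, 0.001, 0], [0, 0, 0], [0, 0, 0]], "turn": [0, 0, 0, 0]}}

```text
time_s: 9.28
eef_pos: [518.2, -47.1, 88.6]
ee_rot: [-0.47, 0.469, -0.528, 0.53]
force: [-4.8, 1.6, 16.6]
grip_width: 0.372
```

Contact came at TCP z 88.6, the height expected for the bay floor. I'll relax slightly, release and rise.

>>> {"method": "drive_tool", "body": {"gripper": [1, 0.5, 0.3, 0.2, 0.2, 0.2, 0.2, 0.2, 0, 0, 0, 0, 0], "offset": [[0, -0.0015, 0], [0, 0, 0], [0, 0, 0], [0, 0, 0], [0, 0, 0], [0, 0, 0], [0, -0.01, 0], [0, -0.02, 0], [0, -0.03, 0], [0, -0.03, 0], [0, -0.02, 0], [0, 0, 0], [0, 0, 0]], "turn": [0, 0, 0, 0, 0, 0, 0, 0, 0, 0, 0, 0, 0]}}

```text
time_s: 10.37
eef_pos: [517.6, -47.0, 199.3]
ee_rot: [-0.47, 0.469, -0.528, 0.529]
force: [-0.1, -0.2, -0.4]
grip_width: 0.998
```

Run:
```python
from look import *
C,img,P=look('w6',['shaft_tip'])
for c in [(517.5,-46.4),(557.2,-50.8),(596.4,-55.5)]: top(P,*c,106,22)
x,y,z=P[...,0],P[...,1],P[...,2]
m=(np.hypot(x-543,y+167)<60)&(abs(z-85)<5); print(np.median(z[m]))
```

```text
tool [517.6 -47.  199.3] yaw x -96.79919536586308 t 10.4167
shaft_tip 0.71 [ 543.6 -165.7  115.4] [488.3 193. ]
top 1501 circ ((516.7152709960938, -46.295467376708984), 17.29151725769043) mean [517.6 -46.3] z 105.23489963285814
top 1734 circ ((557.096435546875, -50.88445281982422), 17.190481185913086) mean [557.7 -50.9] z 105.29931196824438
top 1993 circ ((596.7951049804688, -55.42081069946289), 17.080034255981445) mean [597.  -55.5] z 105.2858902475385
85.85070310187484
```

View pics/w6.png

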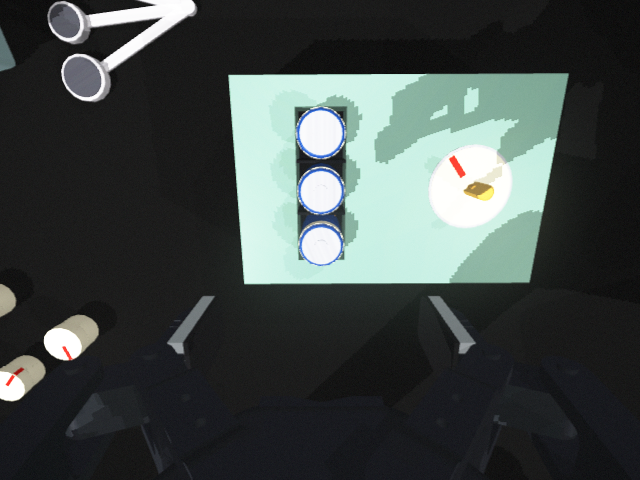

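```bash
cat > ang.py <<'E'
from h import *
np.set_printoptions(precision=2,suppress=True)
import sys
def red(tag,ctr,h,rad,dark=80):
    img=cv2.cvtColor(cv2.imread(f'pics/{tag}.png'),cv2.COLOR_BGR2RGB); W=np.load(tag+'_W.npy'); C=(W,)+cam('wrist')[1:]
    hsv=cv2.cvtColor(img,cv2.COLOR_RGB2HSV)
    m=((hsv[...,0]<8)|(hsv[...,0]>172))&(hsv[...,1]>130)&(hsv[...,2]>dark)
    v,u=np.where(m); P=np.array([rayz(C,a,b,h) for a,b in zip(u,v)])[:,:2]
    P=P[np.hypot(*(P-ctr).T)<rad]; c=P.mean(0); _,s,vt=np.linalg.svd(P-c); d=vt[0]
    if d@(c-ctr)<0: d=-d
    t=(P-c)@d
    print(tag,len(P),'mean',c,'line ang',np.degrees(np.arctan2(d[1],d[0])),'from ctr ang',np.degrees(np.arctan2(*(c-ctr)[::-1])),'ends',c+d*t.min(),c+d*t.max(), 'perp miss',np.cross(d,c-ctr))
E
python3 - <<'E'
from ang import *
for t in ['w4','w5','w6']:
    for h in (85.5,87): red(t,np.array([543.4,-165.2]),h,40)
red('w2',np.array([466.6,326.8]),32,25)
red('w2',np.array([415.3,245.5]),32,25)
img=cv2.cvtColor(cv2.imread('pics/w6.png'),cv2.COLOR_BGR2RGB); W=np.load('w6_W.npy'); C=(W,)+cam('wrist')[1:]
print(rayz(C,470.5,187,86))
save('z6.png',cv2.resize(img[130:240,410:530],None,fx=6,fy=6,interpolation=cv2.INTER_NEAREST))
E
```

```text
w4 220 mean [ 561.25 -156.08] line ang 30.387224849482404 from ctr ang 27.072666392667145 ends [ 553.59 -160.57] [ 568.83 -151.63] perp miss -1.159165796671144
w4 220 mean [ 561.01 -155.41] line ang 30.38722484948241 from ctr ang 29.077348433875088 ends [ 553.4  -159.87] [ 568.54 -150.99] perp miss -0.46068677130715585
w5 266 mean [ 560.76 -156.14] line ang 29.984880104876936 from ctr ang 27.559579494036562 ends [ 552.87 -160.69] [ 568.55 -151.65] perp miss -0.8288668829983399
w5 266 mean [ 560.99 -155.36] line ang 29.98488010487696 from ctr ang 29.227692473348426 ends [ 553.16 -159.88] [ 568.72 -150.9 ] perp miss -0.2664279416942179
w6 140 mean [ 560.84 -155.95] line ang 30.153725336514903 from ctr ang 27.94037465473795 ends [ 553.06 -160.47] [ 568.27 -151.63] perp miss -0.7622314193836779
w6 140 mean [ 561.01 -155.36] line ang 30.153725336514917 from ctr ang 29.18457456056595 ends [ 553.28 -159.85] [ 568.4  -151.07] perp miss -0.34116056751092216
w2 55 mean [477.86 319.18] line ang -36.53435838718038 from ctr ang -34.0850031183943 ends [468.21 326.33] [486.79 312.57] perp miss 0.5809735622857932
w2 38 mean [404.44 244.14] line ang -171.07235150116045 from ctr ang -172.8856289383637 ends [412.96 245.48] [396.09 242.83] perp miss -0.3463779356565002
[ 543.86 -166.18   86.  ]
```

View pics/z6.png

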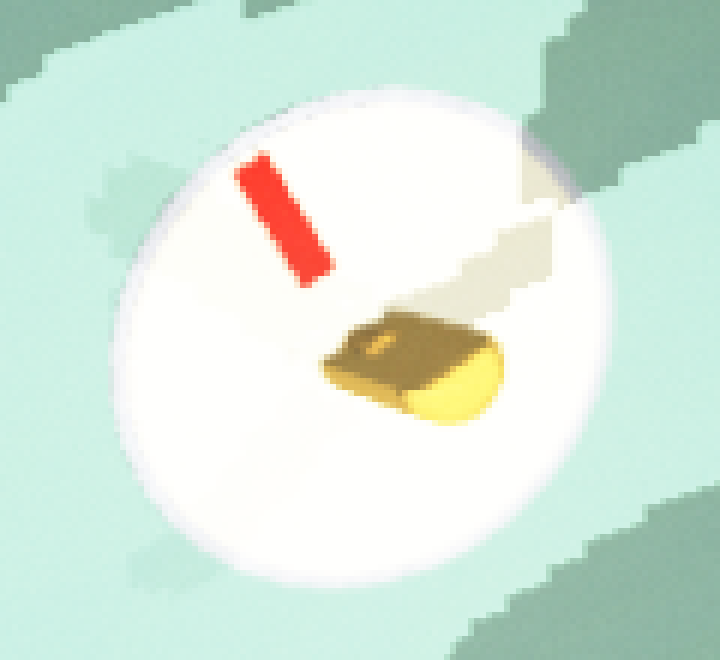

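The third cell is seated: all three tops read 105.2–105.3. The shaft's flat direction is about 30.2° and its axis is at about (543.5,-165.5). Next is the far knob.

>>> {"method": "drive_tool", "body": {"gripper": [0, 0, 0, 0, 0, 0, 0, 0, 0], "offset": [[0, 0, 0], [0, 0, 0], [0, 0, 0], [0, 0, 0], [0, 0, 0], [0, 0, 0], [0, 0, 0], [0, 0, 0], [0, 0, 0]], "turn": [-6.75, -6.75, -6.75, -6.75, -6.75, -6.75, -6.75, -6.75, -6.75]}}

```text
time_s: 11.22
eef_pos: [516.8, -46.8, 196.9]
ee_rot: [0.673, -0.673, 0.218, -0.216]
force: [-0.7, -0.1, 0.7]
grip_width: 0.999
```

>>> {"method": "drive_tool", "body": {"gripper": [0, 0, 0, 0, 0, 0, 0, 0, 0, 0, 0, 0, 0, 0], "offset": [[-0.0238, 0, 0.0248], [-0.0238, 0, 0.0248], [-0.0238, 0, 0.0248], [-0.0238, 0, 0.0248], [-0.0238, 0, 0.0248], [-0.0238, 0, 0.0248], [-0.0238, 0, 0.0248], [-0.0238, 0, 0.0248], [-0.0238, 0, 0.0248], [-0.0238, 0, 0.0248], [-0.0238, 0, 0.0248], [0, 0.03, 0], [0, 0, 0], [0, 0, 0]], "turn": [0, 0, 0, 0, 0, 0, 0, 0, 0, 0, 0, 0, 0, 0]}}

```text
time_s: 12.38
eef_pos: [465.2, 327.0, 166.4]
ee_rot: [-0.671, 0.674, -0.22, 0.217]
force: [0.2, -0.5, 0.3]
grip_width: 1.002
```

Run:
```python
from look import *
from ang import red
C,img,P=look('w7',['knob_mid','knob_pointer'])
top(P,466.5,326.8,32,28)
for h in (31,33): red('w7',np.array([466.5,326.8]),h,25)
```

```text
tool [465.19 327.03 166.38] yaw x -36.03774453441033 t 12.4333
knob_mid 0.97 [373.57 330.34  18.58] [240.33 277.44]
knob_mid 0.93 [468.22 327.01  11.25] [322.95 221.41]
knob_mid 0.75 [414.45 248.86  17.28] [325.33 315.99]
knob_pointer 0.88 [482.48 315.44  29.79] [344.05 227.53]
knob_pointer 0.83 [395.83 243.78  32.42] [312.87 337.99]
knob_pointer 0.56 [383.52 317.11  30.15] [254.92 287.32]
top 1607 circ ((466.35247802734375, 327.501953125), 20.135433197021484) mean [466.48 328.14] z 32.53237331523468
w7 70 mean [475.48 320.49] line ang -30.43112845994037 from ctr ang -35.08434866152457 ends [467.87 324.96] [483.7  315.66] perp miss -0.8899076477337324
w7 70 mean [475.72 320.97] line ang -30.431128459940386 from ctr ang -32.30094342749965 ends [468.17 325.41] [483.89 316.17] perp miss -0.35605787679024203
```

View pics/w7.png

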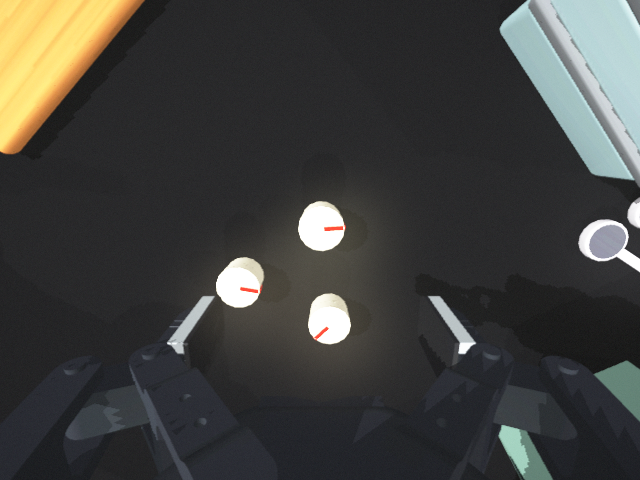

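>>> {"method": "drive_tool", "body": {"gripper": [0, 0, 0, 0, 0, 0], "offset": [[0.0007, 0.02, 0.001], [0, 0.03, 0], [0, 0.03, 0], [0, 0.01, 0], [0, 0, 0], [0, 0, 0]], "turn": [0, 0, 0, 0, 0, 0]}}

```text
time_s: 13.03
eef_pos: [468.2, 328.0, 79.6]
ee_rot: [0.673, -0.672, 0.219, -0.219]
force: [0.5, -0.6, 0.1]
grip_width: 1.002
```

Run:
```python
from look import *
from ang import red
C,img,P=look('w8',['knob_mid'])
top(P,466.5,327.4,32,28)
for h in (31,32,33): red('w8',np.array([466.5,327.4]),h,25)
save('z8.png',cv2.resize(img[180:330,220:420],None,fx=4,fy=4,interpolation=cv2.INTER_NEAREST))
```

```text
tool [468.16 327.97  79.55] yaw x -36.08927374755007 t 13.0833
knob_mid 0.77 [374.81 330.38  17.53] [210.24 329.28]
knob_mid 0.75 [468.12 324.59  14.17] [322.39 260.28]
knob_mid 0.59 [415.04 248.07  17.48] [325.22 380.17]
top 3088 circ ((466.1819763183594, 327.3292236328125), 20.264883041381836) mean [466.7  328.34] z 32.54276526151452ang.py:9: RuntimeWarning: Mean of empty slice.
  P=P[np.hypot(*(P-ctr).T)<rad]; c=P.mean(0); _,s,vt=np.linalg.svd(P-c); d=vt[0]
  ret = um.true_divide(
Traceback (most recent call last):
  File "ang.py", line 12, in red
    print(tag,len(P),'mean',c,'line ang',np.degrees(np.arctan2(d[1],d[0])),'from ctr ang',np.degrees(np.arctan2(*(c-ctr)[::-1])),'ends',c+d*t.min(),c+d*t.max(), 'perp miss',np.cross(d,c-ctr))
                                                                                                                                            ~~~~~^^
ValueError: zero-size array to reduction operation minimum which has no identity
```

Run:
```python
from h import *
img=cv2.imread('pics/w8.png')
cv2.imwrite('pics/z8.png',cv2.resize(img[210:310,260:380],None,fx=6,fy=6,interpolation=cv2.INTER_NEAREST))
print(img[225:300:6,321:350:4].tolist()[:8])
```

```text
[[[151, 156, 159], [150, 156, 160], [149, 155, 159], [150, 156, 159], [148, 156, 157], [147, 152, 155], [147, 152, 155], [151, 156, 158]], [[255, 255, 255], [255, 255, 255], [255, 255, 255], [141, 152, 156], [154, 162, 165], [155, 162, 166], [152, 160, 163], [159, 166, 167]], [[255, 255, 255], [255, 255, 255], [255, 255, 255], [255, 255, 255], [255, 255, 255], [145, 157, 160], [148, 159, 163], [157, 167, 170]], [[255, 255, 255], [255, 255, 255], [255, 255, 255], [255, 255, 255], [255, 255, 255], [255, 255, 255], [153, 166, 170], [150, 164, 167]], [[255, 255, 255], [255, 255, 255], [255, 255, 255], [255, 255, 255], [255, 255, 255], [255, 255, 255], [246, 252, 253], [156, 170, 174]], [[255, 255, 255], [255, 255, 255], [255, 255, 255], [255, 255, 255], [255, 255, 255], [255, 255, 255], [255, 255, 255], [162, 175, 181]], [[255, 255, 255], [255, 255, 255], [255, 255, 255], [255, 255, 255], [255, 255, 255], [255, 255, 255], [255, 255, 255], [200, 223, 255]], [[255, 255, 255], [194, 221, 255], [177, 206, 255], [173, 203, 255], [175, 203, 255], [173, 200, 255], [167, 196, 255], [255, 255, 255]]]
```

View pics/z8.png

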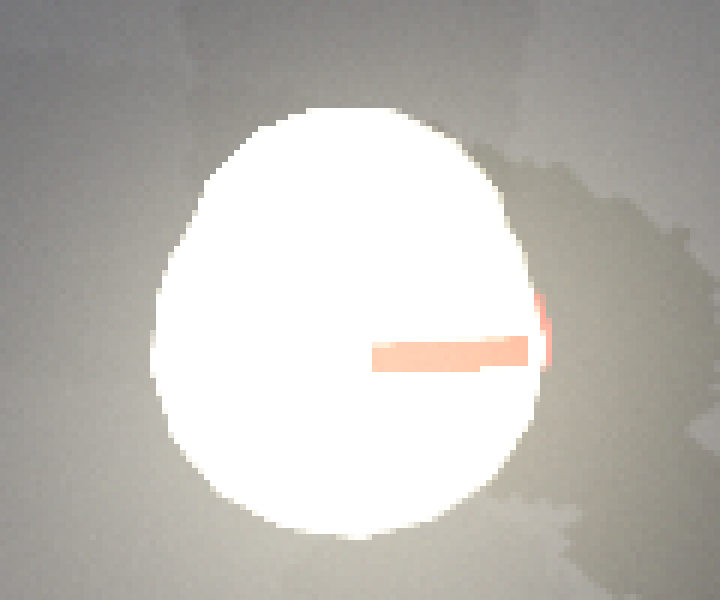

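```bash
cat > ang2.py <<'E'
from h import *
np.set_printoptions(precision=2,suppress=True)
def line(tag,h,box):
    img=cv2.imread(f'pics/{tag}.png').astype(int); T=np.load(tag+'_T.npy'); C=(np.load(tag+'_W.npy'),)+cam('wrist')[1:]
    m=(img[...,2]>235)&(img[...,2]-img[...,0]>40); 
    u0,v0,u1,v1=box; k=np.zeros_like(m); k[v0:v1,u0:u1]=1; m&=k
    n,l,st,_=cv2.connectedComponentsWithStats(m.astype(np.uint8)); i=1+np.argmax(st[1:,4]); v,u=np.where(l==i)
    P=np.array([rayz(C,a,b,h) for a,b in zip(u,v)])[:,:2]; c=P.mean(0)
    (x0,y0),(w,hh),a=cv2.minAreaRect(P.astype(np.float32)); _,s,vt=np.linalg.svd(P-c); d=vt[0]
    t=(P-c)@d; L=np.degrees(np.arctan2(d[1],d[0]))
    yaw=np.degrees(np.arctan2(T[1,0],T[0,0]))
    print(tag,st[i],'c',c,'svd ang',L,'rect',(w,hh,a),'ends',c+d*t.min(),c+d*t.max(),'tool yaw',yaw)
    Q=(np.c_[P,np.full(len(P),h)]-T[:3,3])@T[:3,:3]; q=Q[:,[0,2]].mean(0); print('tool xz mean',q,'range x',Q[:,0].min(),Q[:,0].max())
E
python3 -c "
from ang2 import *
line('w8',32,(260,210,350,310))
line('w7',32,(290,190,355,260))
line('w2',32,(170,245,225,305))"
```

```text
w8 [322 266  26   6 127] c [474.71 320.97] svd ang 147.32769673708822 rect (3.2330775260925293, 15.554133415222168, 57.09801483154297) ends [481.19 316.82] [468.09 325.22] tool yaw -36.08927374755007
tool xz mean [ 9.38 -1.86] range x 1.5858682022413548 17.041415618236265
w7 [324 226  21   5  82] c [474.88 321.16] svd ang -32.27968408653107 rect (3.5803637504577637, 17.33461570739746, 53.985172271728516) ends [468.04 325.48] [482.71 316.21] tool yaw -36.03774453441033
tool xz mean [11.61  1.55] range x 3.6160859518886004 20.951355745445934
w2 [194 266   8  15  49] c [474.89 321.65] svd ang 147.45207777482915 rect (3.120929479598999, 16.299488067626953, 57.669185638427734) ends [481.67 317.32] [467.94 326.08] tool yaw -96.67734926935888
tool xz mean [-125.75  -54.44] range x -130.2776724548307 -121.74376479059983
```

>>> {"method": "drive_tool", "body": {"gripper": [0, 0, 0, 0, 0, 0, 0, 0.4, 0.8, 1, 1, 1, 1, 1, 1, 1], "offset": [[-0.0012, 0.02, -0.0016], [0, 0.025, 0], [0, 0.02, 0], [0, 0.0065, 0], [0, 0, 0], [0, 0, 0], [0, 0, 0], [0, 0, 0], [0, 0, 0], [0, 0, 0], [0, 0, 0], [0, 0, 0], [0, 0, 0], [0, 0, 0], [0, 0, 0], [0, 0, 0]], "turn": [0, 0, 0, 0, 0, 0, 0, 0, 0, 0, 0, 0, 0, 0, 0, 0], "force": 60}}

```text
time_s: 14.47
eef_pos: [465.7, 327.6, 7.3]
ee_rot: [0.673, -0.672, 0.219, -0.219]
force: [-1.0, -1.2, 6.3]
grip_width: 0.445
```

>>> {"method": "drive_tool", "body": {"gripper": [1, 1, 1, 1, 1, 1, 1, 1, 1], "offset": [[0, -0.01, 0], [0, -0.02, 0], [0, -0.03, 0], [0, -0.03, 0], [0, -0.03, 0], [0, -0.03, 0], [0, -0.02, 0], [0, 0, 0], [0, 0, 0]], "turn": [0, 0, 0, 0, 0, 0, 0, 0, 0]}}

```text
time_s: 15.22
eef_pos: [465.5, 327.6, 177.6]
ee_rot: [0.673, -0.672, 0.218, -0.219]
force: [-0.7, 0.2, -1.0]
grip_width: 0.444
```

Run:
```python
from look import *
C,img,P=look('w9',['knob_mid','knob_pointer'])
print(ctrl.sense()['force'],ctrl.sense()['grip_width'])
T=tool(); Q=(P-T[:3,3])@T[:3,:3]
m=(abs(Q[...,0])<15)&(abs(Q[...,2])<25)&(abs(Q[...,1]+25)<6); print(m.sum(),np.median(Q[m][:,1]),Q[m].min(0),Q[m].max(0))
save('z9.png',cv2.resize(img[250:390,240:400],None,fx=5,fy=5,interpolation=cv2.INTER_NEAREST)[:600])
```

```text
tool [465.5 327.6 177.6] yaw x -36.0491875549966 t 15.2667
knob_mid 0.92 [368.4 329.4  16.5] [239.6 277.4]
knob_mid 0.79 [468.1 325.2 185.6] [326.6 310.8]
knob_pointer 0.69 [479.6 317.4 198.7] [360.5 325.1]
knob_pointer 0.55 [387.3 315.7  30.5] [260.7 283.1]
[-0.5  0.9 -0.8] 0.44580604819298475
6196 -27.496802165136934 [-15.  -29.9 -19. ] [ 15.  -19.   21.3]
```

View pics/z9.png

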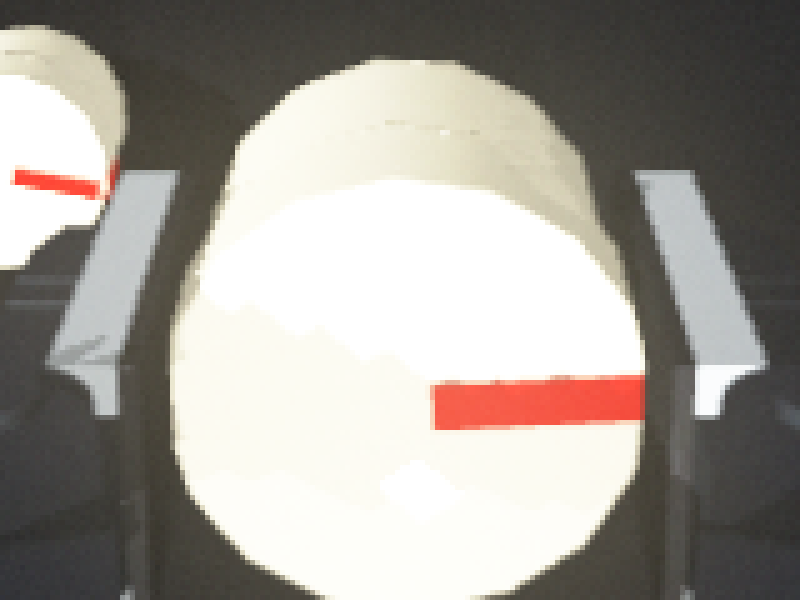

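Run:
```python
from ang2 import *
from scipy.optimize import least_squares
T=np.load('w9_T.npy'); C=(np.load('w9_W.npy'),)+cam('wrist')[1:]
img=cv2.imread('pics/w9.png').astype(int)
g=img.min(2)>150
pts=[]
for u in range(285,360,3):
    vs=np.where(g[330:430,u])[0]; v=330+vs.max(); pts.append((u,v+.5))
print(pts[::4])
for y in (-24.7,-27):
    h=T[2,3]-y
    Q=np.array([T[:3,:3].T@(rayz(C,*p,h)-T[:3,3]) for p in pts])[:,[0,2]]
    r=least_squares(lambda p:np.hypot(Q[:,0]-p[0],Q[:,1]-p[1])-20,[0,0],loss='soft_l1'); r2=least_squares(lambda p:np.hypot(Q[:,0]-p[0],Q[:,1]-p[1])-p[2],[0,0,20],loss='soft_l1')
    print(y,r.x,r.cost,r2.x)
    line('w9',h,(320,300,372,345))
```

```text
[(285, np.float64(357.5)), (297, np.float64(365.5)), (309, np.float64(370.5)), (321, np.float64(371.5)), (333, np.float64(369.5)), (345, np.float64(365.5)), (357, np.float64(357.5))]
-24.7 [0.92 0.24] 0.38840056502603915 [ 0.92 -0.07 19.73]
w9 [326 324  43  12 409] c [474.68 320.85] svd ang 146.83698105145584 rect (4.585502624511719, 17.201688766479492, 57.00621032714844) ends [481.94 316.11] [467.55 325.51] tool yaw -36.0491875549966
tool xz mean [11.39  0.02] range x 2.9534709294846606 19.925481496917865
-27 [0.92 2.09] 0.43632826757313437 [ 0.92  1.36 19.34]
w9 [326 324  43  12 409] c [475.36 322.12] svd ang 146.83698105145584 rect (4.496565341949463, 16.86801528930664, 57.006141662597656) ends [482.47 317.47] [468.36 326.69] tool yaw -36.0491875549966
tool xz mean [11.19  1.44] range x 2.9128809530248905 19.555700473235394
```

>>> {"method": "drive_tool", "body": {"gripper": [1, 1, 1, 1, 1, 1, 1, 1, 1], "offset": [[0, 0, 0], [0, 0, 0], [0, 0, 0], [0, 0, 0], [0, 0, 0], [0, 0, 0], [0, 0, 0], [0, 0, 0], [0, 0, 0]], "turn": [-7, -7, -7, -7, -7, -7, -7, -7, -7]}}

```text
time_s: 16.12
eef_pos: [464.9, 327.2, 175.3]
ee_rot: [-0.687, 0.687, 0.166, -0.168]
force: [-0.3, -0.5, 0.3]
grip_width: 0.447
```

>>> {"method": "drive_tool", "body": {"gripper": [1, 1, 1, 1, 1, 1, 1, 1, 1, 1, 1, 1, 1, 1, 1, 1, 1, 1], "offset": [[-0.0103, 0, -0.035], [-0.0103, 0, -0.035], [-0.0103, 0, -0.035], [-0.0103, 0, -0.035], [-0.0103, 0, -0.035], [-0.0103, 0, -0.035], [-0.0103, 0, -0.035], [-0.0103, 0, -0.035], [-0.0103, 0, -0.035], [-0.0103, 0, -0.035], [-0.0103, 0, -0.035], [-0.0103, 0, -0.035], [-0.0103, 0, -0.035], [-0.0103, 0, -0.035], [-0.0103, 0, -0.035], [0, 0, 0], [0, 0, 0], [0, 0, 0]], "turn": [0, 0, 0, 0, 0, 0, 0, 0, 0, 0, 0, 0, 0, 0, 0, 0, 0, 0]}}

```text
time_s: 17.62
eef_pos: [565.2, -209.9, 175.5]
ee_rot: [0.688, -0.687, -0.164, 0.165]
force: [-0.0, 0.9, -0.9]
grip_width: 0.446
```

Run:
```python
from look import *
from ang2 import line
C,img,P=look('w10',['shaft_tip','knob_pointer'])
T=tool(); line('w10',T[2,3]+24.7,(310,290,380,350))
```

```text
tool [ 565.18 -209.9   175.51] yaw x 26.94624370172066 t 17.6667
shaft_tip 0.61 [ 543.8  -162.58  114.23] [322.7  176.24]
knob_pointer 0.68 [ 583.34 -202.24  197.85] [365.17 327.02]
w10 [326 324  42  12 418] c [ 576.03 -205.21] svd ang -149.9921669938093 rect (16.65219497680664, 4.6503753662109375, 29.94598960876465) ends [ 583.12 -201.12] [ 568.69 -209.45] tool yaw 26.94624370172066
tool xz mean [11.77 -0.68] range x 3.391653231726794 19.99972071747782
```

View pics/w10.png

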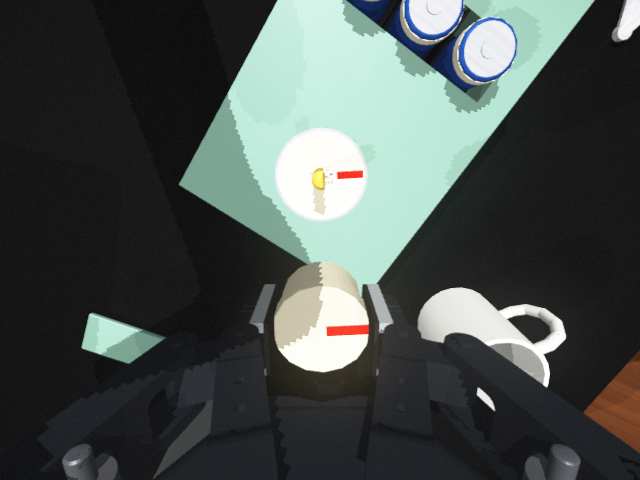

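Run:
```python
from ang2 import *
from scipy.optimize import least_squares
from scipy.spatial import ConvexHull
T=np.load('w10_T.npy'); C=(np.load('w10_W.npy'),)+cam('wrist')[1:]
img=cv2.imread('pics/w10.png').astype(int)
tl=lambda u,v,h:(T[:3,:3].T@(rayz(C,u,v,h)-T[:3,3]))
line('w10',87,(330,165,370,185)); line('w10',86,(330,165,370,185))
# disc: cream/white: low saturation bright
B,G,Rr=img[...,0],img[...,1],img[...,2]
m=(Rr>200)&(Rr>=B-2)&(abs(Rr-G)<30); m[:120]=0;m[228:]=0;m[:,:265]=0;m[:,375:]=0
n,l,st,_=cv2.connectedComponentsWithStats(m.astype(np.uint8)); i=1+np.argmax(st[1:,4]); print('disc',st[i])
v,u=np.where(l==i); pts=np.c_[u,v].astype(np.float32)
hull=cv2.convexHull(pts.astype(np.int32))[:,0]; e=cv2.fitEllipse(hull.astype(np.float32)); print(e)
for h in (86,87):
    Q=np.array([tl(a,b,h) for a,b in hull]); print('disc ctr tool',h,tl(*e[0],h), 'mec',cv2.minEnclosingCircle(Q[:,[0,2]].astype(np.float32)))
m=(Rr>180)&(Rr-B>80)&(G>120); m[:140]=0;m[200:]=0;m[:,:300]=0;m[:,345:]=0
v,u=np.where(m); Q=np.array([tl(a,b,113) for a,b in zip(u,v)]); print('tip',len(u),u.min(),u.max(),v.min(),v.max(),Q.min(0),Q.max(0))
save('z10.png',cv2.resize(img[125:225,265:375].astype(np.uint8)[...,::-1],None,fx=6,fy=6,interpolation=cv2.INTER_NEAREST))
g=img.min(2)>110; pts=[]
for a in range(290,360,3):
    vs=np.where(g[330:430,a])[0]; pts.append((a,330+vs.max()+.5))
print(pts[::5])
Q=np.array([tl(*p,T[2,3]+24.7) for p in pts])[:,[0,2]]
r=least_squares(lambda p:np.hypot(Q[:,0]-p[0],Q[:,1]-p[1])-20,[0,0],loss='soft_l1'); print('knob ctr tool',r.x,r.cost)
```

```text
w10 [336 170  27   9 208] c [ 560.94 -155.27] svd ang -149.6127196207192 rect (17.97869300842285, 5.389002323150635, 30.69319725036621) ends [ 568.43 -150.87] [ 552.93 -159.97] tool yaw 26.94624370172066
tool xz mean [21.07 50.43] range x 11.75552830652529 29.761967687689776
w10 [336 170  27   9 208] c [ 561.06 -155.31] svd ang -149.61271962071925 rect (18.056238174438477, 5.412214279174805, 30.69321632385254) ends [ 568.58 -150.9 ] [ 553.02 -160.03] tool yaw 26.94624370172066
tool xz mean [21.15 50.34] range x 11.800334467986634 29.884448430293368
disc [ 277  130   89   90 5913]
((320.7991027832031, 174.45274353027344), (88.06793212890625, 89.134033203125), 179.26605224609375)
disc ctr tool 86 [ 1.27 89.61 50.12] mec ((1.2763594388961792, 48.9593505859375), 30.664335250854492)
disc ctr tool 87 [ 1.27 88.61 50.22] mec ((1.2767574787139893, 49.05967712402344), 30.532625198364258)
tip 237 312 344 168 189 [-4.15 62.6  43.8 ] [15.54 62.63 56.57]
[(290, np.float64(362.5)), (305, np.float64(369.5)), (320, np.float64(371.5)), (335, np.float64(369.5)), (350, np.float64(362.5))]
knob ctr tool [ 1.29 -1.27] 0.4926277004690316
```

View pics/z10.png

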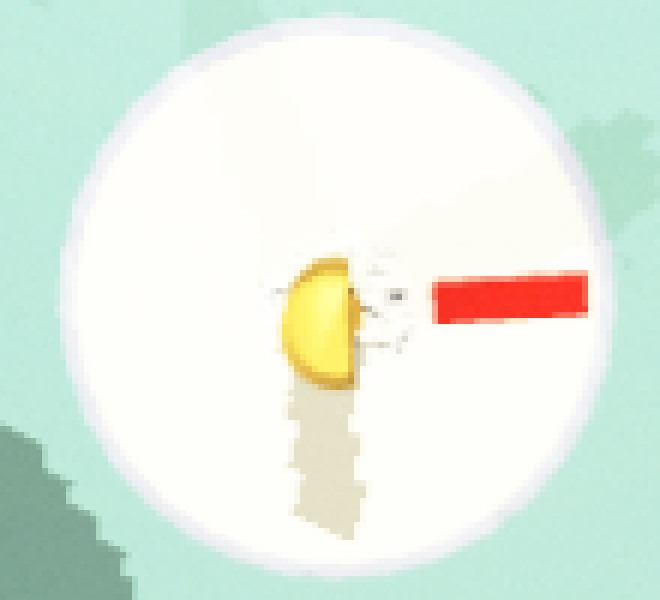

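Run:
```python
from h import *
np.set_printoptions(precision=2,suppress=True)
M=np.array(ctrl.camera_params('wrist')['tool_from_camera']); _,f,cx,cy=cam('wrist')
def tl(u,v,y):
    d=M[:3,:3]@np.array([(u-cx)/f,(v-cy)/f,1]); o=M[:3,3]; return (o+d*(y-o[1])/d[1])[[0,2]]
for y in (-24.7,-25.5): print('knob L/R/bottom',tl(274.4,325,y),tl(368.8,325,y),tl(321,371.8,y),'line',tl(326,330,y),tl(368.5,330,y))
yt=175.6-113; print('tip left/flat',tl(312,179,yt),tl(324,179,yt),'top/bot',tl(320,168,yt),tl(320,190,yt))
yd=175.6-86.5
print('disc',tl(320.8,174.5,yd), [tl(*p,yd) for p in [(275,175),(367,175),(320.8,127.5),(320.8,221)]])
for t in ('w9','w10'):
    a=np.load(t+'_T.npy'); b=np.load(t+'_W.npy'); print(np.linalg.inv(a)@b-M)
```

```text
knob L/R/bottom [-17.47   1.  ] [20.72  0.99] [  1.38 -21.43] line [ 3.42 -1.3 ] [20.69 -1.31]
knob L/R/bottom [-17.34   1.48] [20.59  1.47] [  1.38 -20.8 ] line [ 3.4  -0.81] [20.56 -0.81]
tip left/flat [-4.13 49.94] [ 3.25 49.94] top/bot [ 0.79 56.57] [ 0.78 43.18]
disc [ 1.27 50.14] [array([-30.42,  49.8 ]), array([33.24, 49.79]), array([ 1.28, 80.95]), array([ 1.26, 17.13])]
[[-0.   -0.    0.   -0.51]
 [-0.    0.    0.    0.  ]
 [ 0.   -0.    0.    1.37]
 [ 0.    0.    0.    0.  ]]
[[ 0. -0.  0. -0.]
 [-0. -0. -0. -0.]
 [-0.  0. -0.  0.]
 [ 0.  0.  0.  0.]]
```

Measured in the tool frame, the knob centre is (1.4,-1.3) and the shaft is (1.55,49.9). Pointer (30.0°) and mark (30.4°) agree. I'll move over the shaft.

>>> {"method": "drive_tool", "body": {"gripper": [1, 1, 1, 1, 1, 1, 1, 1], "offset": [[0.0001, 0, 0.0162], [0, 0, 0.02], [0, 0, 0.015], [0, 0, 0], [0, 0.025, 0], [0, 0.02, 0], [0, 0, 0], [0, 0, 0]], "turn": [0, 0, 0, 0, 0, 0, 0, 0]}}

```text
time_s: 18.43
eef_pos: [542.5, -164.7, 131.5]
ee_rot: [0.688, -0.687, -0.165, 0.165]
force: [-0.4, -0.1, -0.3]
grip_width: 0.44
```

Run:
```python
from look import *
C,img,P=look('w11',[])
print(ctrl.sense()['force'])
i,d=ctrl.capture('side'); i2,d2=ctrl.capture('scene')
a=cv2.resize(i[160:250,300:400],(400,360),interpolation=cv2.INTER_CUBIC); b=cv2.resize(i2[200:290,240:340],(400,360),interpolation=cv2.INTER_CUBIC)
save('s11.png',np.hstack([a,b]))
```

```text
tool [ 542.5 -164.7  131.5] yaw x 26.97498601645253 t 18.4833
[0.5 0.1 0.2]
```

View pics/s11.png

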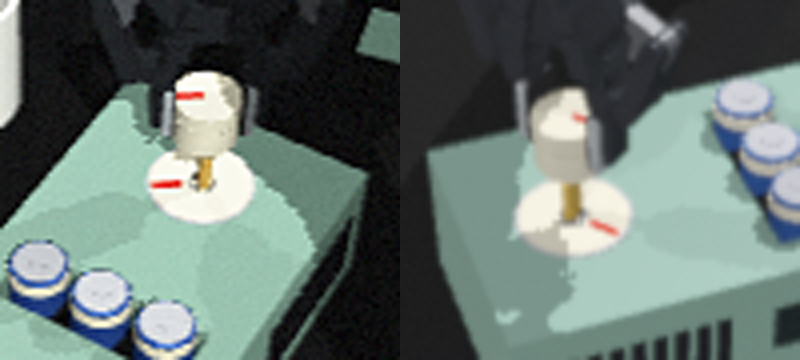

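View pics/w11.png

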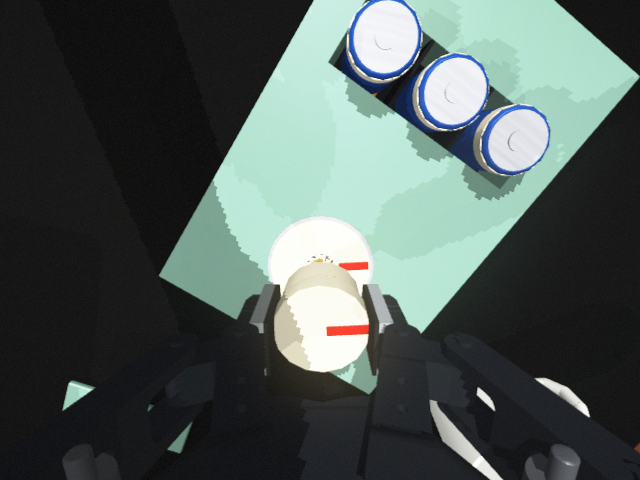

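The knob is over the shaft in both outside views and the angles match. I'll descend gently and feel for the shaft.

>>> {"method": "drive_tool", "body": {"gripper": [1, 1, 1, 1, 1, 1], "offset": [[0, 0.005, 0], [0, 0.004, 0], [0, 0.003, 0], [0, 0.003, 0], [0, 0, 0], [0, 0, 0]], "turn": [0, 0, 0, 0, 0, 0]}}

```text
time_s: 19.08
eef_pos: [542.4, -164.9, 116.4]
ee_rot: [0.688, -0.688, -0.165, 0.165]
force: [-1.4, -0.5, -1.1]
grip_width: 0.444
```

>>> {"method": "drive_tool", "body": {"gripper": [1, 1, 1, 1, 1, 1], "offset": [[0, 0.003, 0], [0, 0.003, 0], [0, 0.003, 0], [0, 0.003, 0], [0, 0, 0], [0, 0, 0]], "turn": [0, 0, 0, 0, 0, 0]}}

```text
time_s: 19.58
eef_pos: [542.3, -164.8, 104.3]
ee_rot: [0.688, -0.688, -0.165, 0.165]
force: [-1.2, 0.3, -0.9]
grip_width: 0.443
```

>>> {"method": "drive_tool", "body": {"gripper": [1, 1, 1, 1, 1, 1], "offset": [[0, 0.002, 0], [0, 0.002, 0], [0, 0.001, 0], [0, 0.001, 0], [0, 0, 0], [0, 0, 0]], "turn": [0, 0, 0, 0, 0, 0]}}

```text
time_s: 20.08
eef_pos: [542.4, -164.9, 98.8]
ee_rot: [-0.688, 0.688, 0.165, -0.165]
force: [-3.8, -0.3, 3.3]
grip_width: 0.443
```

>>> {"method": "drive_tool", "body": {"gripper": [1, 1, 1, 1, 1, 1], "offset": [[0, 0.001, 0], [0, 0.001, 0], [0, 0.001, 0], [0, 0.001, 0], [0, 0, 0], [0, 0, 0]], "turn": [0, 0, 0, 0, 0, 0]}}

```text
time_s: 20.58
eef_pos: [542.5, -164.9, 95.0]
ee_rot: [-0.688, 0.688, 0.165, -0.165]
force: [-5.8, 1.7, 8.0]
grip_width: 0.443
```

>>> {"method": "drive_tool", "body": {"gripper": [1, 1, 1, 1, 1], "offset": [[0, 0.001, 0], [0, 0.001, 0], [0, 0, 0], [0, 0, 0], [0, 0, 0]], "turn": [0, 0, 0, 0, 0]}}

```text
time_s: 21.0
eef_pos: [542.6, -165.0, 93.9]
ee_rot: [-0.687, 0.688, 0.165, -0.165]
force: [-8.0, 0.6, 13.5]
grip_width: 0.444
```

>>> {"method": "drive_tool", "body": {"gripper": [1, 1, 1, 1, 1], "offset": [[0, 0.001, 0], [0, 0, 0], [0, 0, 0], [0, 0, 0], [0, 0, 0]], "turn": [0, 0, 0, 0, 0], "force": 80}}

```text
time_s: 21.42
eef_pos: [542.8, -165.1, 93.8]
ee_rot: [-0.687, 0.688, 0.165, -0.164]
force: [-11.3, 3.5, 22.2]
grip_width: 0.442
```

Run:
```python
from look import *
C,img,P=look('w12',['plunger'])
print(ctrl.sense()['force'])
for c in [(517.5,-46.4),(557.2,-50.8),(596.4,-55.5)]: top(P,*c,106,22)
T=tool(); Q=(P-T[:3,3])@T[:3,:3]
m=(abs(Q[...,0])<12)&(abs(Q[...,2])<15)&(abs(Q[...,1]+25)<8); print('knob top z med',np.median(P[m][:,2]),np.median(Q[m][:,1]))
i,d=ctrl.capture('side'); i2,d2=ctrl.capture('scene')
a=cv2.resize(i[160:250,300:400],(400,360),interpolation=cv2.INTER_CUBIC); b=cv2.resize(i2[200:290,240:340],(400,360),interpolation=cv2.INTER_CUBIC)
save('s12.png',np.hstack([a,b]))
```

```text
tool [ 542.8 -165.1   93.8] yaw x 26.964472043366737 t 21.4667Traceback (most recent call last):
  File "<stdin>", line 2, in <module>
  File "look.py", line 9, in look
    for r in ctrl.pinpoint('wrist',q)[:4]:
             ~~~~~~~~~~~~~^^^^^^^^^^^
ValueError: it knows: bay_floor, cell_b_mid, cell_c_mid, cell_mid, glass_high, glass_low, jar, knob_mid, knob_pointer, mug, radio, shaft_tip
```

View pics/w12.png

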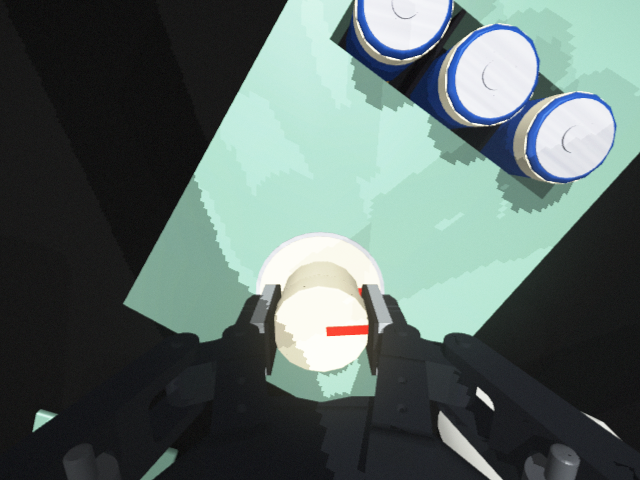

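Run:
```python
from look import *
C,img,P=look('w13',[])
print(ctrl.sense()['force'],ctrl.sense()['eef_pos'])
T=tool(); Q=(P-T[:3,3])@T[:3,:3]
m=(abs(Q[...,0])<12)&(abs(Q[...,2])<12)&(abs(Q[...,1]+25)<8); print('knob top z med',np.median(P[m][:,2]),np.median(Q[m][:,1]))
i,d=ctrl.capture('side'); i2,d2=ctrl.capture('scene')
a=cv2.resize(i[160:250,300:400],(400,360),interpolation=cv2.INTER_CUBIC); b=cv2.resize(i2[200:290,240:340],(400,360),interpolation=cv2.INTER_CUBIC)
save('s13.png',np.hstack([a,b]))
```

```text
tool [ 542.8 -165.1   93.8] yaw x 26.967340213410704 t 21.5167
[-10.1   2.4  21.4] [ 542.8 -165.1   93.7]
knob top z med 119.09261574469893 -25.354804524854906
```

View pics/s13.png

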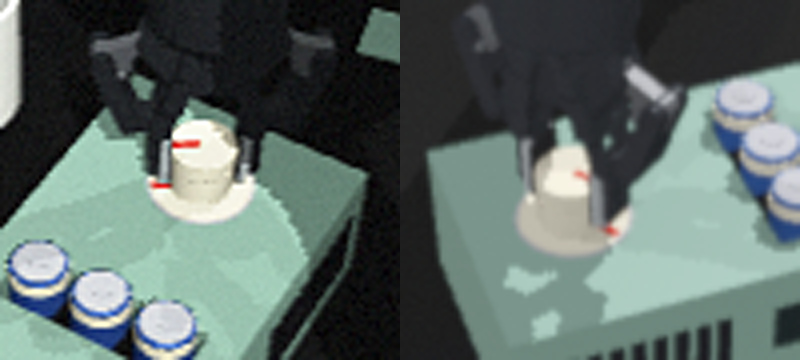

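Both views show the knob fully down on the disc with its pointer along the mark. Its top reads 119.1 against 119 expected for fully pressed, and it is still pressed with about 21 N. I'm handing in.

```bash
python3 -c "
from rig import ctrl
print(ctrl.finish_job(), ctrl.sense()['time_s'])"
```

```text
the job is handed in; nothing more can be done
the job is handed in; nothing more can be done
```

I finished both parts in order and handed in at about 21.6 s, with the knob still held pressed in; the hand-in gives no verdict.

- **Cell:** The loose blue cell stands in the empty bay and I let go of it. After release its top read 105.2 mm, the same as the two fitted cells (105.3), so it is on the bay floor.
- **Knob:** I took the look-alike farthest from the base, at about (466, 327). I turned it about 63° so its pointer (30.0°) matched the shaft mark (30.4°), and it slid down the shaft without jamming.
- **Press:** The spring was felt at about 3 N on reaching home and 8 N further in. At the end the force rose from 13.5 to 22 N with almost no further travel, which is the hard stop. The knob top reads 119.1 mm against 119 expected when fully pressed, and it had not slipped in the grip.

**Other readings:** There was a sideways force of about 10 N during the final press. The side and scene cameras disagreed by up to about 4 mm on positions, so I used the wrist camera for the fits. I did not knowingly touch the jar, mug or glass containers, and I took no separate measurement of them at the end.

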